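Key the nipping press and nip the book

ROBOT

A 6-joint arm with a two-finger parallel gripper is mounted at the origin on the work surface. World frame = base frame: x ahead of the robot, y to its left, z up, the work surface at z = 0. Lengths are in mm, angles in rad, forces in N, time in s.
With the tool pointing down it reaches from about 275 to 825 mm from the base axis. Payload 4.9 kg.
Tool frame: the origin (TCP) lies at the very end of the fingers, on their centre line; the grasp point (between the pads) lies 19 mm behind it; z points along the fingers, y is the direction in which the jaws open and shut (so a half turn about z gives the same grasp; the last joint's range is limited). The gripper opens to 85 mm and grips with 20 to 120 N. Pads are 22 mm wide; open, the fingers measure 114 mm over their backs; the gripper's body (76 mm by 85 mm) begins 54 mm behind the grasp point. The pads swing forward as they close: fully open they stand 13 mm farther back than shut.
Start: joints at [1.175, 0.326, -0.193, 1.052, 0, 1.437], TCP at [142.344, 531.278, 231.281] pointing down, gripper open.
Joint ranges: [-2.65, 2.65], [-0.97, 1.79], [-1.3, 1.35], [-1.93, 2.1], [-1.47, 1.37], [-3.14, 3.14]. Speed limits (rad/s): [2.57, 2.57, 3.14, 3.14, 3.14, 3.14].

INTERFACE

Orientations are given as [roll, pitch, yaw] about the fixed x, y, z axes, in that order (R = Rz(yaw) Ry(pitch) Rx(roll)).
In Python, from bench import bot, solve_ik, imaging gives the robot as it stands. Calls block until the motion is done:
- bot.move_ptp(position, orientation): joint-space move of the TCP to a pose.
- bot.movel(position, rot=None, max_speed=150, threshold=None): straight line of the TCP; rot=None keeps the orientation; max_speed is the mean speed in mm/s. With threshold (N) it stops when the force on the tool has changed by that much, and returns True; else False.
- bot.move_j(angles): joint-space move.
- bot.grip(opening, effort=None): opening from 0.0 (shut) to 1.0 (fully open); effort is the grip in N (None keeps the last); returns when the fingers have stopped.
- bot.dwell(seconds).
- solve_ik(position, orientation): joint angles nearest the present ones, or None.
- bot.get_state(): the state.
- imaging.capture(name): name is "scene" or "top"; returns the picture (480x640x3 uint8, blue, green, red); there is no depth.
- imaging.camera_model(name): a dict with "K" (3x3 intrinsics, pixels), "position" and "rotation" of the camera in the world. Camera axes: x right, y up, looking along -z (the intrinsics and any distortion apply to the point x, -y, -z); pixel columns grow to the right and rows downward; lengths in mm; the calibration is good to about 2 mm. A picture is of the moment at which its call begins. camera_model takes no time and is no camera call.
A pose or a line that the arm cannot do raises bot.IKError and nothing moves.
- bot.sign_off(): hands the job in, once; it reports no verdict.
The state is a dict: "t": time; "qpos": joint angles; "joint_velocities": joint speeds; "effort": joint torques, N m; "tcp_pos": TCP position; "orientation": TCP orientation; "contact_force": force on the tool from outside, world axes, zero at the start; "wrist_torque": the same for the moment, N m; "opening": opening from 0.0 (shut) to 1.0 (fully open).
Only numpy, scipy, OpenCV 4.12 (cv2) and the standard library are available. Lean on these libraries where they do the work, as an engineer would, in place of code of your own. Each camera call takes 0.05 s, during which the arm holds its last target. There are 200 camera calls.

TASK

The T-key standing in the head of the bench press's screw has not found its slot. Turn it until its flats match the slot and it goes fully home, then use it to screw the press down clockwise until the platen bears firmly on the boarded book. Leave the key in the screw, and do not disturb the book or the things lying on and around the press.

Things in the scene. Friction and masses are not known exactly. Their poses are not given: they have to be found in the camera images.
- press: Bench nipping press of green cast iron, fixed. Origin: on the screw's vertical axis, at bench level; z up; stands yawed on the bench. Bed 280 (x) by 330 (y) mm, top 34 mm up. Columns at y = -140 and +140 mm carry a bridge along y, 60 mm wide, top 160 mm up (nuts at its ends to 181 mm, boss round the axis to 171 mm). Only the screw's head stands higher.
- head (a point): Centre of the top of the screw's steel head, 250 mm above the bench when joint screw reads 0. Block 72 (its x) by 50 (its y) by 72 mm high, turning with the screw. From the top: a round bore 33 mm across, 46 mm deep; below it a slot through the last 26 mm, 28 mm long along the head's x (its long sides), 15.5 mm wide.
- screw (a joint): Screw angle, rad, -0.1 to 2.4; grows clockwise seen from above, lowering platen, screw and head together by 3.8 mm per rad. At 0 the head's x lies along the press's x and the platen is 5 mm above the upper board; they meet at about 1.31, and 0.3 rad more makes the nip firm (frame and book give 1 mm per 40 N). Needs about 0.6 N m to turn, more once the platen bears; stays put.
- key: Loose steel T-key, about 0.75 kg, 100 mm tall, standing in the head's bore. Origin: centre of the tang's underside; z up. Tang 26 (x) by 13 (y) mm, 18 mm long; above it a round shank 32 mm across. At the start the tang stands crosswise on the slot's mouth, origin 46 mm below the head's top; fully home its shoulder sits there, origin 64 mm below the head's top.
- bar (a point): Centre of the key's crossbar, 90 mm above the key's origin, axes as the key's. Bar along x, 14 mm thick, 196 mm over its 20 mm ball ends. The tang fits the slot either way round, when the bar lies along the head's long sides within about 6 degrees. Until then the key turns freely (1 to 5 N at the bar's end); it then drops in by its own weight and from there on drives the screw.
- platen: Flat dark steel pressing plate under the screw, 190 by 220 by 16 mm. Origin: centre of its underside; x, y as the press.
- book: A book between two plywood pressing boards, loose on the press bed under the platen: boards 170 by 200 by 8 mm, 46 mm thick in all. Origin: centre of its underside.
- folder: Bone folder, white strip 150 by 22 by 5 mm, lying on the bed's front ledge (robot side). A bystander.
- jar: Paste jar, 70 mm across, 85 mm tall, beside the press. A bystander.
- weight: Brass weight with a knob, 64 mm across, 76 mm tall, beside the press. A bystander.
- brush: Red-handled brush, 200 mm long, lying on the bench just beyond the press. A bystander.
- eraser: Grey block eraser 70 by 36 by 22 mm, on the far ledge of the press bed. A bystander.
Things that resemble listed ones, but are neither listed nor needed, are in the scene too. Leave any purple or red look-alike of the key alone.

How it is judged:
By the outcome, as a careful person would: the job done as asked, in the order asked, and still so for the second after the job is handed in, with the robot touching nothing.
It also fails if it takes over 51 s, if anything falls off the work surface, if the arm or the gripper's body presses on something with over 40 N, if the wrist force passes 120 N, or if a joint passes its speed limit or range.

## Working session

There is one attempt and no reset: what is moved stays moved. The work goes in short steps, each a Python script; the robot and the scene stay as the last script left them, time stands still between calls to the robot, and variables do not carry over. Pictures are saved under pics/ and viewed, about 8 in all and at most 12, crops included, and the job is handed in when it is done.

```bash
ls; mkdir -p pics; python3 - <<'E'
from bench import bot, solve_ik, imaging
import cv2, numpy as np
for n in("scene","top"):
    im=imaging.capture(n); cv2.imwrite(f"pics/{n}0.png",im)
    m=imaging.camera_model(n); print(n,{k:np.round(v,4).tolist() if not isinstance(v,(str,type(None))) else v for k,v in m.items()})
s=bot.get_state(); print(s)
E
```

```text
pics
scene {'K': [[564.075, 0.0, 315.9208], [0.0, 564.075, 238.8121], [0.0, 0.0, 1.0]], 'position': [1355.6563, 346.9772, 1072.6698], 'rotation': [0.7726, -0.0068, 2.0004]}
top {'K': [[519.7541, 0.0, 318.478], [0.0, 519.7541, 238.9949], [0.0, 0.0, 1.0]], 'position': [374.812, 0.1096, 1246.3222], 'rotation': [0.1869, 0.0111, -1.5937]}
{'t': 0.1, 'qpos': array([ 1.17477226e+00,  3.26864034e-01, -1.93477915e-01,  1.05201575e+00,
        6.39258672e-06,  1.43659771e+00]), 'joint_velocities': array([ 0.00049168, -0.00229645,  0.00149781, -0.0004548 ,  0.00058946,
        0.00061486]), 'effort': array([ 2.97046463e-04, -4.44237220e+01,  2.63038069e+01,  7.88288569e-03,
       -1.51554932e-04, -8.57669136e-06]), 'tcp_pos': array([142.14687783, 530.77185154, 230.58553287]), 'orientation': array([-3.14004617e+00, -2.15240971e-04,  2.87976704e+00]), 'contact_force': array([1.16616223, 0.27111246, 0.32776378]), 'wrist_torque': array([ 0.01018441, -0.02714055,  0.0681288 ]), 'opening': 0.9973602491128482}
```

View pics/scene0.png

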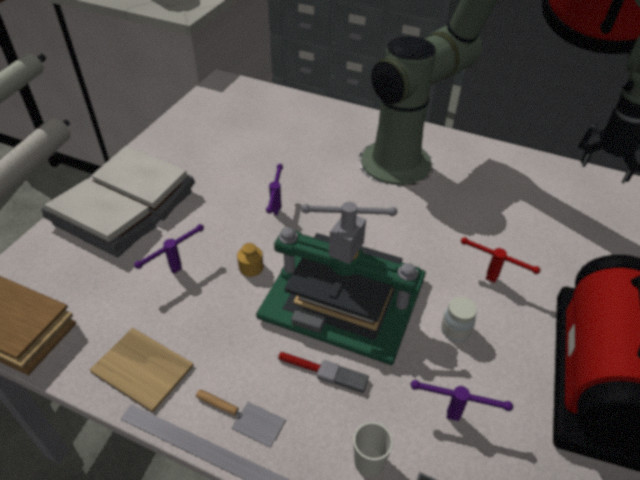

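View pics/top0.png

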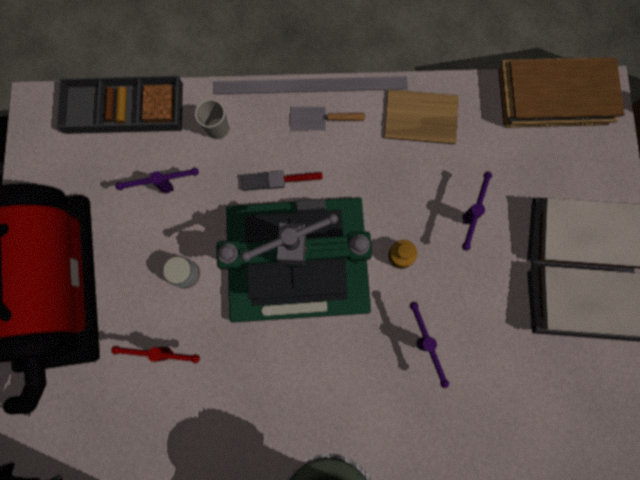

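The grey steel T-key in the press is the target, with its bar from about (247,257) to (335,218) in the top view. The look-alikes are at top-view pixels (157,180), (477,210) and (428,344) for the purple ones and (156,354) for the red one. Next is a close crop plus ray-cast measurements.

```bash
cat > h.py <<'E'
from bench import bot, solve_ik, imaging
import cv2, numpy as np
from scipy.spatial.transform import Rotation as Ro
def cam(n):
    m=imaging.camera_model(n); r=np.array(m["rotation"])
    R=r if r.shape==(3,3) else Ro.from_euler("xyz",r).as_matrix()
    return np.array(m["K"]),np.array(m["position"]),R,m
def ray(n,uv,z):
    K,p,R,_=cam(n); d=np.linalg.inv(K)@[uv[0],uv[1],1]; d=R@(d*[1,-1,-1])
    return p+d*(z-p[2])/d[2]
def proj(n,P):
    K,p,R,_=cam(n); c=(R.T@(np.array(P)-p))*[1,-1,-1]; u=K@c; return u[:2]/u[2]
E
python3 - <<'E'
from h import *
print(cam("top")[3].keys())
a,b=ray("top",(247,257),294),ray("top",(335,218),294); print(a,b,np.linalg.norm(a-b),(a+b)/2)
a2,b2=ray("scene",(300,208),294),ray("scene",(393,211),294); print(a2,b2,np.linalg.norm(a2-b2),(a2+b2)/2)
n1,n2=ray("top",(228,253),181),ray("top",(359,244),181); print("nuts",n1,n2,np.linalg.norm(n1-n2),(n1+n2)/2)
im=cv2.imread("pics/top0.png")[190:330,210:380]; s=cv2.imread("pics/scene0.png")[190:360,250:430]
a=cv2.convertScaleAbs(cv2.resize(im,(400,330),interpolation=2),alpha=1.8); b=cv2.convertScaleAbs(cv2.resize(s,(350,330),interpolation=2),alpha=1.8)
im=cv2.resize(cv2.imread("pics/top0.png")[200:280,210:380],None,fx=4.7,fy=4.7,interpolation=2)[:,:800]
cv2.imwrite("pics/c1.png",cv2.convertScaleAbs(im,alpha=1.8))
s=cv2.resize(cv2.imread("pics/scene0.png")[190:300,270:420],None,fx=5,fy=5,interpolation=2)
cv2.imwrite("pics/c2.png",cv2.convertScaleAbs(s,alpha=1.8))
E
```

```text
dict_keys(['K', 'position', 'rotation'])
[524.38323593 139.89786287 294.        ] [594.41858499 -25.4240024  294.        ] 179.5446163268525 [559.40091046  57.23693024 294.        ]
[597.39668855 -30.1751974  294.        ] [525.68136418 144.55911541 294.        ] 188.8787119396238 [561.53902636  57.191959   294.        ]
nuts [551.51656463 196.07113217 181.        ] [563.75582383 -76.75897149 181.        ] 273.1044945263733 [557.63619423  59.65608034 181.        ]
```

View pics/c1.png

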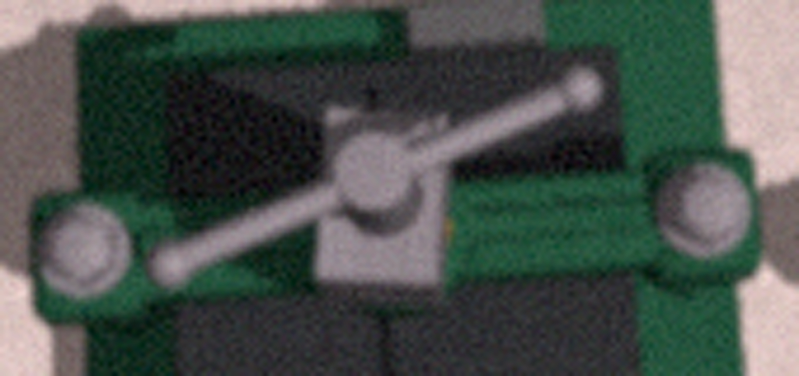

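View pics/c2.png

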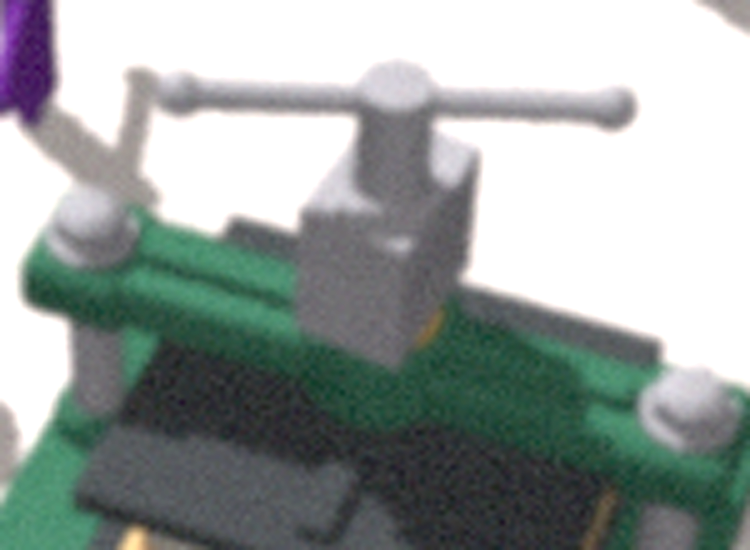

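The crops show the real grey key. Ball ends sit at c1 (168,263) and (585,88), and the hub at (372,172). The head's top face has corners near c1 (315,278), (440,285), (325,110) and c2 (300,210), (403,262), (478,152). Now I'll work out the angles and check the arm path.

```bash
python3 - <<'E'
from h import *
T=lambda u,v,z: ray("top",(210+(u+.5)/4.7-.5,200+(v+.5)/4.7-.5),z)
S=lambda u,v,z: ray("scene",(270+(u+.5)/5-.5,190+(v+.5)/5-.5),z)
def an(a,b): d=b-a; return round(np.degrees(np.arctan2(d[1],d[0])),1),round(np.linalg.norm(d),1)
A,B=T(168,263,294),T(585,88,294); print("bar top",an(A,B),(A+B)/2)
A,B=S(622,106,294),S(180,93,294); print("bar sc",an(A,B),(A+B)/2)
print("hub",T(372,165,304),S(397,85,304))
c=[T(*p,249.5) for p in((315,278),(440,285),(325,110),(450,118))]
print("head L edge",an(c[0],c[2]),"R",an(c[1],c[3]),"front (y)",an(c[1],c[0]),"centre",(c[0]+c[3])/2,(c[1]+c[2])/2)
c=[S(*p,249.5) for p in((300,210),(403,262),(478,152))]
print("scene head",an(c[0],c[1]),an(c[1],c[2]),an(c[2],c[1]),"centre",(c[0]+c[2])/2)
A,B=T(700,203,181),T(82,248,181);print("nuts",an(A,B),(A+B)/2)
A,B=S(692,405,181),S(90,215,181);print("nuts sc",an(A,B),(A+B)/2)
# bed edges from green mask, top view
im=cv2.imread("pics/top0.png"); hsv=cv2.cvtColor(im,cv2.COLOR_BGR2HSV)
g=cv2.inRange(hsv,(60,90,20),(95,255,255))
for rows in (range(285,310,3),range(205,230,3)):
  for k in(0,-1):
    e=[np.array(ray("top",(np.nonzero(g[r,200:380])[0][k]+200,r),34)) for r in rows]
    e=np.array(e); p=np.polyfit(e[:,0],e[:,1],1); print("bed edge",rows[0],np.degrees(np.arctan(p[0])),e[:,1].mean())
cen=np.array([560,57.5]); q=None
for yo in (90,-90):
  out=[]
  for th in (113,144,175,150,120,90,75):
    t=np.radians(th); P=[*(cen+60*np.array([np.cos(t),np.sin(t)])),260]
    q=solve_ik(P,[np.pi,0,np.radians((th+(0 if yo>0 else 180)+180)%360-180)]); out.append(None if q is None else (th,*np.round(q,2)[[0,3,4,5]]))
  print(*out,sep="\n")
E
```

```text
bar top (np.float64(-68.2), np.float64(179.5)) [560.4916115   59.65109488 294.        ]
bar sc (np.float64(-67.4), np.float64(179.5)) [558.68592711  63.30624959 294.        ]
hub [562.60195219  61.22401014 304.        ] [561.5770152   62.36042034 304.        ]
head L edge (np.float64(-3.8), np.float64(71.0)) R (np.float64(-4.4), np.float64(70.5)) front (y) (np.float64(85.4), np.float64(51.7)) centre [559.58373901  60.40132937 249.5       ] [559.86440409  60.73055491 249.5       ]
scene head (np.float64(79.0), np.float64(50.8)) (np.float64(176.6), np.float64(73.2)) (np.float64(-3.4), np.float64(73.2)) centre [561.22933268  61.91046457 249.5       ]
nuts (np.float64(92.8), np.float64(274.3)) [559.60380515  61.07688867 181.        ]
nuts sc (np.float64(-88.8), np.float64(279.0)) [568.9410401   64.67765466 181.        ]
bed edge 285 2.111162480915411 217.97573975889546
bed edge 285 3.0967543245252043 -103.57407077476766
bed edge 205 -24.28609890841642 219.6519068539754
bed edge 205 2.1542867866994313 -95.38416683305697
(113, np.float64(0.07), np.float64(1.12), np.float64(0.0), np.float64
[... 307 characters left out ...]
(1.11))
(90, np.float64(0.08), np.float64(1.14), np.float64(0.0), np.float64(1.65))
(75, np.float64(0.07), np.float64(1.15), np.float64(0.0), np.float64(1.9))
(113, np.float64(0.07), np.float64(1.12), np.float64(0.0), np.float64(-1.9))
(144, np.float64(0.04), np.float64(1.1), np.float64(0.0), np.float64(-2.48))
(175, np.float64(-0.02), np.float64(1.09), np.float64(0.0), np.float64(-3.08))
(150, np.float64(0.03), np.float64(1.1), np.float64(0.0), np.float64(-2.59))
(120, np.float64(0.07), np.float64(1.11), np.float64(0.0), np.float64(-2.03))
(90, np.float64(0.08), np.float64(1.14), np.float64(0.0), np.float64(-1.49))
(75, np.float64(0.07), np.float64(1.15), np.float64(0.0), np.float64(-1.24))
```

```bash
cat >> h.py <<'E'
C=np.array([560.,61.])
def pose(th,z,r=60,c=None):
    t=np.radians(th); c=C if c is None else c
    return [*(c+r*np.array([np.cos(t),np.sin(t)])),z],[np.pi,0,t]
def arc(a,b,z0,z1,step=6,speed=80,r=60,verbose=True,lim=60):
    n=max(1,int(np.ceil(abs(b-a)/step)))
    for k in range(1,n+1):
        f=k/n; p,o=pose(a+(b-a)*f,z0+(z1-z0)*f,r); hit=bot.movel(p,o,max_speed=speed)
        s=bot.get_state(); t=np.radians(a+(b-a)*f); F=s["contact_force"]
        ft=F[:2]@[-np.sin(t),np.cos(t)]; fr=F[:2]@[np.cos(t),np.sin(t)]
        if verbose: print(f"th {a+(b-a)*f:.1f} ft {ft:.1f} fr {fr:.1f} fz {F[2]:.1f} t {s['t']:.1f}")
        if np.linalg.norm(F)>lim: print("LIMIT"); return False
    return True
E
python3 - <<'E'
from h import *
bot.movel([142,531,380],max_speed=250)
bot.grip(0.45,20)
p,o=pose(112.2,350); bot.move_ptp(p,o)
print(bot.get_state()["t"],bot.get_state()["contact_force"])
hit=bot.movel(pose(112.2,277)[0],o,max_speed=100,threshold=8); s=bot.get_state()
print(hit,s["tcp_pos"],s["contact_force"],s["t"])
im=imaging.capture("scene");cv2.imwrite("pics/c3.png",cv2.convertScaleAbs(cv2.resize(im[130:300,230:450],None,fx=3,fy=3),alpha=1.8))
E
```

```text
3.425 [-0.17961129 -0.68691609  0.57439371]
False [537.69669934 116.68626242 277.61169233] [ 0.59289493  0.0909451  -0.14705259] 4.3083
```

View pics/c3.png

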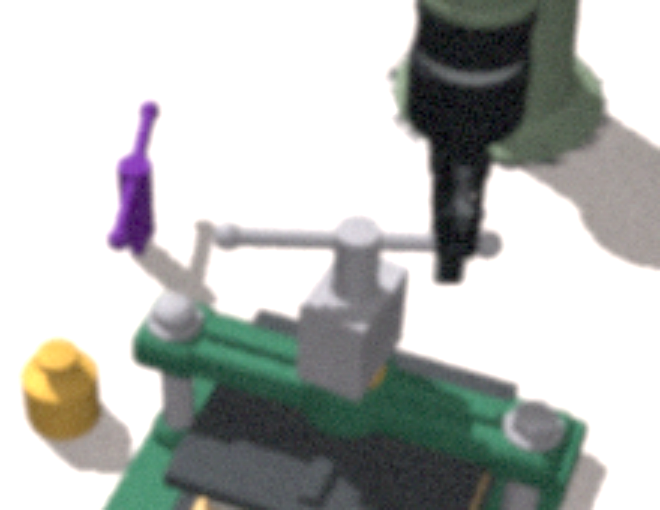

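The gripper straddles the bar cleanly near (455,240). Next I close gently, turn the key counterclockwise to the slot, release and look.

```bash
python3 - <<'E'
from h import *
bot.grip(0.0,20); s=bot.get_state(); print(s["opening"],s["contact_force"],s["wrist_torque"])
if arc(112.2,175.8,277,277,step=10,lim=40):
    bot.grip(0.42); bot.dwell(.4)
    s=bot.get_state(); print(s["t"],s["contact_force"])
im=imaging.capture("scene");cv2.imwrite("pics/c4.png",cv2.convertScaleAbs(cv2.resize(im[130:300,230:450],None,fx=3,fy=3),alpha=1.8))
E
```

```text
0.14751600036089832 [0.30213485 0.45437507 1.57355171] [ 0.05370108 -0.01883061  0.0311813 ]
th 121.3 ft -0.1 fr 0.7 fz 2.0 t 5.0
th 130.4 ft 0.2 fr 1.6 fz 2.4 t 5.3
th 139.5 ft 0.5 fr 1.9 fz 2.3 t 5.6
th 148.5 ft 0.3 fr 1.6 fz 3.3 t 5.9
th 157.6 ft 0.2 fr 1.7 fz 2.0 t 6.2
th 166.7 ft 0.5 fr -2.3 fz -5.2 t 6.5
th 175.8 ft -0.6 fr -3.5 fz -8.4 t 6.8
7.6 [ 0.11878119  0.26940628 -0.85222363]
```

View pics/c4.png

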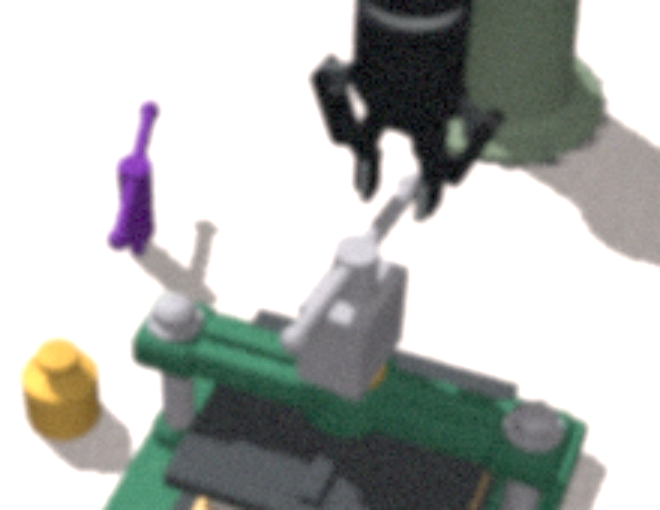

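The key went home: the hub dropped about 21 crop px (7 px, or roughly 18 mm) from (358,232) to (358,253), and the bar lies along the head. Now I drop lower over the bar, cage it and drive clockwise.

```bash
python3 - <<'E'
from h import *
hit=bot.movel(pose(175.8,258)[0],max_speed=80,threshold=8); print(hit)
bot.grip(0.22,30); print(bot.get_state()["opening"],bot.get_state()["contact_force"])
arc(175.8,95,258,252.5,step=8,lim=70)
im=imaging.capture("top");cv2.imwrite("pics/c5.png",cv2.convertScaleAbs(cv2.resize(im[180:290,200:380],None,fx=4.4,fy=4.4,interpolation=2),alpha=1.8))
E
```

```text
False
0.2193392634086895 [ 0.61563461 -0.2679281  -0.42170539]
th 168.5 ft 0.1 fr -0.4 fz 0.5 t 8.6
th 161.1 ft 3.8 fr 0.7 fz 2.1 t 8.9
th 153.8 ft 2.3 fr -0.7 fz 2.8 t 9.2
th 146.4 ft 3.9 fr -1.1 fz 2.4 t 9.4
th 139.1 ft 3.5 fr -2.1 fz 0.7 t 9.7
th 131.7 ft 2.9 fr -2.8 fz 1.3 t 10.0
th 124.4 ft 3.7 fr -2.3 fz 1.7 t 10.3
th 117.0 ft 3.6 fr -2.8 fz 0.0 t 10.5
th 109.7 ft 2.4 fr -2.5 fz -0.9 t 10.8
th 102.3 ft 4.2 fr -1.8 fz 0.3 t 11.1
th 95.0 ft 3.8 fr -2.0 fz -0.7 t 11.4
```

View pics/c5.png

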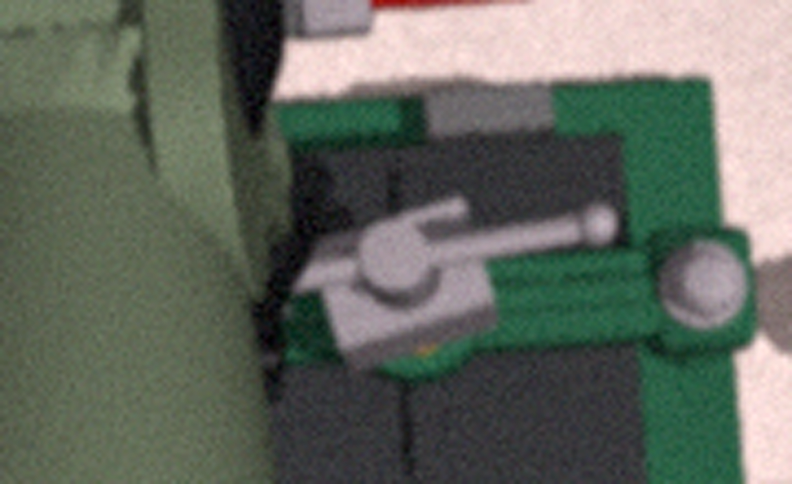

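The head has turned with the key: its long edge runs (335,335) to (490,300) and the bar from the hub (398,258) to (600,222). That puts the screw at about 1.4 rad, with the bar leading slightly by slot play. I'll continue into the nip.

```bash
python3 - <<'E'
from h import *
arc(95,78,252.5,251.5,step=3,speed=40,lim=70)
# clear: centre on bar, open, lift, retreat
arc(78,81.5,251.5,251.5,step=4)
bot.grip(0.42); p,o=pose(81.5,350); hit=bot.movel(p,o,max_speed=80,threshold=10); print(hit)
if not hit:
    bot.move_ptp([330,250,400],o)
print(bot.get_state()["t"],bot.get_state()["contact_force"])
for n in("top","scene"): cv2.imwrite(f"pics/{n}1.png",imaging.capture(n))
im=cv2.imread("pics/top1.png");cv2.imwrite("pics/c6.png",cv2.convertScaleAbs(cv2.resize(im[180:290,200:380],None,fx=4.4,fy=4.4,interpolation=2),alpha=1.8))
E
```

```text
th 92.2 ft 4.7 fr -3.0 fz 0.7 t 11.7
th 89.3 ft 5.2 fr -2.2 fz 0.9 t 11.9
th 86.5 ft 5.6 fr -2.9 fz 1.9 t 12.2
th 83.7 ft 5.4 fr -3.4 fz 1.0 t 12.4
th 80.8 ft 7.1 fr -3.5 fz 0.8 t 12.7
th 78.0 ft 6.0 fr -3.0 fz 1.7 t 12.9
th 81.5 ft 1.4 fr 0.4 fz -0.1 t 13.2
False
15.9333 [-0.43963014 -0.62727712 -0.26263251]
```

View pics/c6.png

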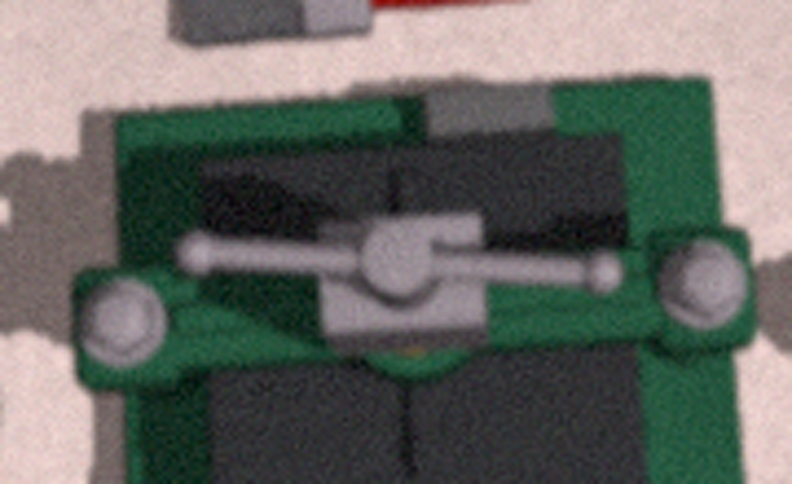

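View pics/scene1.png

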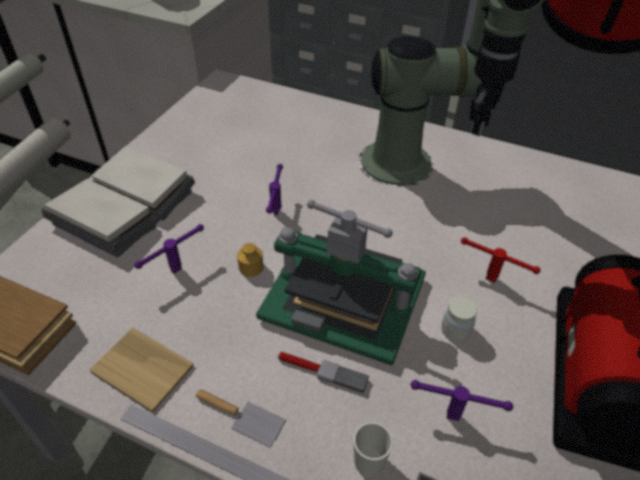

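The key is home and the bystanders are undisturbed. The head edge (323,335) to (485,328) suggests about 1.59 rad, just short of firm, and the bar leads it by the slot play. I'll confirm with rays and give it about 9° more.

```bash
cat > m.py <<'E'
from h import *
def meas(pix):
    T=lambda p,z: ray("top",(200+(p[0]+.5)/4.4-.5,180+(p[1]+.5)/4.4-.5),z)
    an=lambda a,b:(np.degrees(np.arctan2(*(b-a)[1::-1])).round(1),np.linalg.norm(b-a).round(1))
    l,r,bl,br=pix; y=an(T((700,280),181),T((122,316),181))[0]-90
    h=an(T(l,243.7),T(r,243.7)); b=an(T(bl,269.7),T(br,269.7))
    print("press yaw",y,"head",h,"bar",b,"screw",np.radians(y-h[0]))
E
python3 - <<'E'
from m import *
meas([(323,335),(485,328),(195,253),(602,272)]); meas([(320,222),(482,213),(195,253),(602,272)])
p,o=pose(84,350); bot.move_ptp(p,o)
hit=bot.movel(pose(84,251.5)[0],max_speed=100,threshold=8); print(hit)
if not hit:
    bot.grip(0.22); arc(84,69,251.5,251,step=3,speed=40,lim=70)
    arc(69,72.5,251,251,step=4)
    bot.grip(0.42); p,o=pose(72.5,350); hit=bot.movel(p,o,max_speed=80,threshold=10); print(hit)
    bot.move_ptp([330,250,400],o)
print(bot.get_state()["t"])
for n in("top","scene"): cv2.imwrite(f"pics/{n}2.png",imaging.capture(n))
im=cv2.imread("pics/top2.png");cv2.imwrite("pics/c7.png",cv2.convertScaleAbs(cv2.resize(im[180:290,200:380],None,fx=4.4,fy=4.4,interpolation=2),alpha=1.8))
a,b=cv2.imread("pics/top0.png"),cv2.imread("pics/top2.png")
d=cv2.threshold(cv2.cvtColor(cv2.absdiff(cv2.GaussianBlur(a,(5,5),0),cv2.GaussianBlur(b,(5,5),0)),cv2.COLOR_BGR2GRAY),25,255,0)[1]
print([tuple(x) for x in cv2.connectedComponentsWithStats(d)[2][1:].tolist() if x[4]>30])
E
```

```text
press yaw 2.200000000000003 head (np.float64(-88.9), np.float64(72.0)) bar (np.float64(-94.1), np.float64(177.4)) screw 1.5899949485668343
press yaw 2.200000000000003 head (np.float64(-88.2), np.float64(72.7)) bar (np.float64(-94.1), np.float64(177.4)) screw 1.577777643802874
False
th 81.0 ft 0.9 fr 0.1 fz 0.9 t 18.8
th 78.0 ft 6.0 fr -0.2 fz 4.1 t 19.0
th 75.0 ft 7.2 fr -0.3 fz 3.0 t 19.3
th 72.0 ft 7.3 fr -0.1 fz 3.8 t 19.5
th 69.0 ft 7.0 fr -0.3 fz 3.0 t 19.8
th 72.5 ft 3.6 fr -0.2 fz 0.5 t 20.0
False
22.8417
[(193, 208, 25, 10, 133), (169, 212, 22, 8, 117), (298, 215, 40, 16, 217), (162, 222, 36, 15, 231), (242, 227, 38, 13, 290), (304, 233, 28, 22, 206), (244, 242, 29, 18, 180), (334, 245, 7, 7, 36), (272, 247, 6, 8, 34), (278, 254, 25, 6, 105), (71, 267, 7, 18, 84), (12, 323, 41, 11, 237), (0, 325, 177, 155, 14217), (67, 335, 30, 16, 159), (0, 344, 38, 69, 1068), (82, 351, 16, 8, 104), (4, 376, 7, 12, 33), (198, 408, 30, 14, 283), (0, 462, 38, 18, 270)]
```

View pics/c7.png

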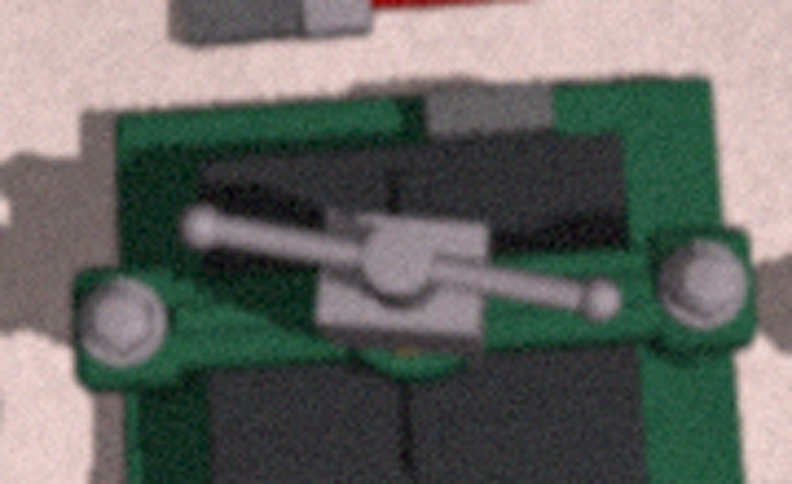

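```bash
python3 - <<'E'
from m import *
meas([(318,327),(482,336),(203,226),(600,300)])
T=lambda p,z: ray("top",(200+(p[0]+.5)/4.4-.5,180+(p[1]+.5)/4.4-.5),z)
print("hub",T((402,260),279.7))
a,b=cv2.imread("pics/scene0.png"),cv2.imread("pics/scene2.png")
d=cv2.threshold(cv2.cvtColor(cv2.absdiff(cv2.GaussianBlur(a,(5,5),0),cv2.GaussianBlur(b,(5,5),0)),cv2.COLOR_BGR2GRAY),25,255,0)[1]
print([tuple(x) for x in cv2.connectedComponentsWithStats(d)[2][1:].tolist() if x[4]>30])
c=np.vstack([cv2.resize(b[190:370,230:500],None,fx=2.9,fy=2.9,interpolation=2)]);cv2.imwrite("pics/c8.png",cv2.convertScaleAbs(c,alpha=1.8))
E
```

```text
press yaw 2.200000000000003 head (np.float64(-94.6), np.float64(73.0)) bar (np.float64(-102.1), np.float64(176.2)) screw 1.689478715930511
hub [559.63201322  58.68388303 279.7       ]
[(491, 0, 10, 8, 59), (508, 0, 27, 8, 150), (438, 27, 10, 8, 44), (427, 35, 21, 12, 150), (461, 36, 12, 8, 55), (485, 36, 21, 14, 197), (507, 39, 15, 12, 105), (634, 40, 6, 11, 39), (440, 48, 19, 21, 234), (469, 55, 5, 11, 43), (468, 58, 49, 78, 1425), (382, 62, 22, 41, 627), (624, 83, 8, 8, 42), (451, 85, 11, 12, 105), (618, 98, 22, 17, 195), (584, 114, 56, 56, 990), (459, 159, 181, 99, 2764), (580, 160, 8, 8, 41), (621, 172, 13, 12, 103), (310, 197, 17, 10, 106), (502, 200, 109, 59, 1734), (334, 202, 64, 24, 639), (301, 204, 27, 10, 159), (327, 213, 14, 23, 142), (362, 225, 29, 23, 290), (450, 226, 25, 10, 148), (368, 248, 34, 11, 86), (582, 283, 58, 53, 1470), (567, 324, 8, 24, 107), (374, 351, 19, 5, 53), (402, 368, 31, 14, 178), (431, 369, 41, 10, 276), (435, 376, 22, 14, 141)]
```

View pics/c8.png

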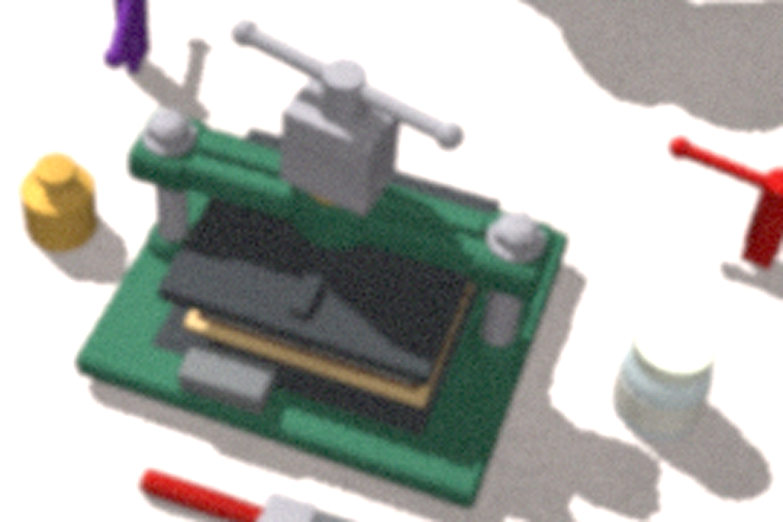

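```bash
python3 -c "
from h import *
print(bot.get_state()['t'],bot.get_state()['contact_force']); bot.sign_off()"
```

```text
22.9417 [ 0.43233751  0.76310071 -0.22774122]
the job is handed in; nothing more can be done
```

The key is home in its slot, the press is screwed down on the book, and the job was handed in at 22.9 s with the arm clear and the key left in the screw.

- **Finding the slot:** I gripped the steel key's bar and turned it about 64° counterclockwise until it lined up with the slot. When released, it dropped home; in the scene view the hub fell about 7 px, which matches the expected 18 mm.
- **Screwing down:** I drove the bar clockwise with the gripper loosely around it. The first pass left the screw at about 1.58–1.59 rad, just short of firm, so I went back and turned it further.
- **Last checks:** The final top view gives a screw angle of about 1.69 rad. That is about 0.38 rad past where the platen meets the board, against 0.3 needed for a firm nip. My reading error is about ±0.05 rad.
- **Bystanders:** The final view shows the book, weight, eraser, jar and visible brush end where they were. The before/after differences are at the key and head, the arm and its shadows. I did not check the folder separately in the final pictures.
- **What disagreed:** The bar leads the head by 5–7° because of play in the slot. Forces on the arm rose only from about 4 N to 7 N as the platen bore down, so the firmness rests on the measured angle more than on feel.

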